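Find the index notch and zero the peak pointer

TASK

First turn the index head's knob slowly clockwise until you feel its sprung plunger drop into the hidden notch, and leave it seated there. Then turn the dial's reset knob counter-clockwise until its pointer is right back against the zero stop. Let go of both and leave the loose parts lying where they are.

Things in the scene. Friction and masses are not known exactly. Their poses are not given: they have to be found in the camera images.
- index_head: Fixed index head: aluminium plate 150 x 130 x 12 mm with four bolt heads, carrying a dark housing 90 x 90 mm, its top 57 mm above the bench, with the bar knob on top in the middle. Origin: centre of the plate's underside, z up; a plunger sticks out of the housing's +x side. It stands at the left or right of the bench, yaw within 0.5 rad of the bench's.
- index_knob_grip (a point): On the index knob's vertical axis at grip height, 91 mm above the bench. Knob: steel disc 60 mm across (top 67 mm above the bench) with a black bar 56 mm long, 14 mm wide, its top 104 mm above the bench. Turns with the knob: x along the bar, z up. Away from the notch turning takes about 0.03 N m, with a faint ripple.
- index_knob (a joint): Index knob, rad, growing clockwise from above; starts at 0 to 0.15, end stop 1.9. The hidden notch's centre lies between 0.55 and 1.35. From 0.25 rad before it the torque dips and turns negative (knob pulled onward, to -0.3 N m); past it the knob resists by up to about 0.25 N m. Let go within 0.2 rad of the centre it centres itself and stays. If overrun, it may be turned back.
- plunger_tail (a point): Centre of the outer end face of the plunger's black tail button (18 mm across, on a steel stem out of the index head's +x side), 36 mm above the bench. Its x in the frame of index_head is about 0.076 m while the plunger rides on the rim, about 0.0713 m when it has dropped into the notch (5 mm further in). Moved only by its own spring.
- dial: Fixed round dial: dark drum 124 mm across, 40 mm high, white face with black ticks and a small steel stop pin (6 mm thick, 10 mm high, 45 mm from the centre). Origin: centre of the underside, z up. The reset knob with its pointer stands in the middle. It stands at the left or right of the bench, yaw within 0.5 rad of the bench's.
- reset_knob_grip (a point): On the reset knob's vertical axis at grip height, 83.5 mm above the bench. Knob: bare aluminium bar 40 mm long, 12 mm wide, top 96.5 mm above the bench, on a disc 40 mm across (top 61.5 mm); a thin dark pointer 50 mm long lies low over the face below it, along the point's +x. Turns with the knob: x along the bar, z up.
- reset_knob (a joint): Reset knob and pointer, rad, growing clockwise from above; 0 is the zero stop, a hard end, where the pointer lies beside the stop pin. Starts at 0.6 to 1.3. It stays where it is left; turning takes about 0.03 N m.
- shaft: knurled steel drive shaft, 22 mm thick, 170 mm long with a square end, lying loose along its own x. Bystander; origin at its underside, about its middle.
- bushing: white ceramic ring, 38 mm across, 30 mm high, loose. Bystander; origin at its underside, about its middle.
- spline_socket: gunmetal upright socket with ribs, 38 mm across, 40 mm high, loose. Bystander; origin at its underside, about its middle.
- chuck_key: T-shaped polymer key, 96 x 70 mm, 12 mm high, lying loose. Bystander; origin at its underside, about its middle.
- gauge_block: plain steel block 35 x 30 x 12 mm, loose. Bystander; origin at its underside, about its middle.
- screwdriver: screwdriver 170 mm long, lying loose. Bystander; origin at its underside, about its middle.

How it is judged:
By the outcome, as a careful person would: the job done as asked, in the order asked, and still so for the second after the job is handed in, with the robot touching nothing.
It also fails if it takes over 58 s, if anything falls off the work surface, if the arm or the gripper's body presses on something with over 40 N, if the wrist force passes 120 N, or if a joint passes its speed limit or range.

ROBOT

A 6-joint arm with a two-finger parallel gripper is mounted at the origin on the work surface. World frame = base frame: x ahead of the robot, y to its left, z up, the work surface at z = 0. Lengths are in m, angles in rad, forces in N, time in s.
With the tool pointing down it reaches from about 0.375 to 0.975 m from the base axis. Payload 3.8 kg.
Tool frame: the origin (TCP) lies at the very end of the fingers, on their centre line; the grasp point (between the pads) lies 19 mm behind it; z points along the fingers, y is the line along which they close (so a half turn about z gives the same grasp; the last joint's range is limited). The gripper opens to 85 mm and grips with 20 to 120 N. Pads are 22 mm wide; open, the fingers measure 114 mm over their backs; the gripper's body (76 mm by 85 mm) begins 54 mm behind the grasp point. The pads swing forward as they close: fully open they stand 13 mm farther back than shut.
Start: joints at [1.12, 0.264, 1.604, -0, 1.274, -0.037], TCP at [0.271, 0.618, 0.231] pointing down, gripper open.
Joint ranges: [-2.63, 2.63], [-0.94, 2.18], [0.31, 2.57], [-1.31, 4.45], [0, 2.66], [-2.55, 2.55]. Speed limits (rad/s): [2.57, 2.57, 3.14, 3.14, 3.14, 3.14].

INTERFACE

Orientations are given as a unit quaternion [w, x, y, z].
In Python, from cell import env gives the robot as it stands.
- The arm moves only by the tool arm_command, never from a script. Its argument "increments" is a list of rows, each an object with "dp": the shift along the world's x, y, z in units of 30 mm (1.0 is 30 mm), a list of three; "twist": the turn, a rotation vector about the world's x, y, z in units of 6 degrees (1.0 is 6 degrees), a list of three; "jaw": the finger opening in mm, from 0 to 85.4. A call has 1 to 12 rows; each row shifts and turns the commanded pose from where the row before left it; what a row does not reach is not made up. A row lasts 1/12 s, in which the tool goes at most 41.7 mm and 7.16 degrees, less where a joint would pass 70% of its speed; a pose out of reach is approached as far as the arm can. A call is refused whole if a number of a shift passes 1 or a number of a turn 1, either way. A call with a gripper value outside its range is refused whole. The fingers move at their own pace and stop on an object; "force" is the grip in N (left out, the last holds). Time passes only in rows, so rows that do not move let the fingers close. It gives the time, the measured TCP pose, the force, the opening and the grip force at its end, in the units of the state.
- env.get_state(): the state, without advancing time (a new reading comes with each control period).
- env.capture(name): name is "side" or "top" or "wrist"; returns a dict with "img" (480x640x3 uint8, red, green, blue), "fx", "fy", "cx", "cy" (pixels), "distortion" ([k1, k2, p1, p2, k3] as OpenCV has them; the pictures are not rectified), "pose" (4x4, takes a point from camera to world coordinates); the wrist camera has in their place "mount" (4x4, takes a point from camera to tool coordinates, whose origin is the TCP and whose axes are the flange's). Camera axes: x right, y up, looking along -z (the intrinsics and any distortion apply to the point x, -y, -z); pixel columns grow to the right and rows downward; lengths in m; the calibration is good to about 2 mm. A picture is of the moment at which its call begins: read the wrist's pose just before it. There is no depth.
- env.close_job(): hands the job in; it is judged then, once.
The state is a dict: "t": time; "joints": joint angles; "joint_vel": joint speeds; "joint_torque": joint torques, N m; "tcp_pos": TCP position; "ee_rot": TCP orientation; "wrist_force": force on the tool from outside, world axes, zero at the start; "ft_torque": the same for the moment, N m; "width": finger opening in m; "finger_force": force on a finger pad.
Only numpy, scipy, OpenCV 4.12 (cv2) and the standard library are available. Lean on these libraries where they do the work, as an engineer would, in place of code of your own. Each camera call takes 0.05 s, during which the arm holds its last target. There are 200 camera calls.

## Working session

There is one attempt and no reset: what is moved stays moved. The work goes in short steps, Python scripts to look and compute and a tool call to move; the robot and the scene stay as the last step left them, time stands still between calls to the robot, and variables do not carry over. Pictures are saved under pics/ and viewed, at most 10 in all, crops included, and the job is handed in when it is done.

Besides the shell and the picture viewer there is one more tool, called after "Request:" by a JSON object that holds its "fn" and its "kwargs", one argument or row to a line. arm_command: Moves the arm, as the interface text tells. Its arguments: {"type":"object","properties":{"increments":{"type":"array","items":{"type":"object","properties":{"dp":{"type":"array","items":{"type":"number"}},"twist":{"type":"array","items":{"type":"number"}},"jaw":{"type":"number"}}}},"force":{"type":"number"}},"required":["increments"]}

```bash
mkdir -p pics; cat > h.py <<'E'
import numpy as np, cv2
from cell import env
def K(c): return np.array([[c['fx'],0,c['cx']],[0,c['fy'],c['cy']],[0,0,1.]]), np.array(c['distortion'],float)
def save(c,n): cv2.imwrite('pics/'+n+'.png',c['img'][:,:,::-1])
def ray(c,P,uv,z):
    k,d=K(c); q=cv2.undistortPoints(np.array([[uv]],float),k,d)[0,0]
    r=P[:3,:3]@np.array([q[0],-q[1],-1.]); o=P[:3,3]
    return o+r*(z-o[2])/r[2]
def proj(c,P,X):
    k,d=K(c); L=(np.atleast_2d(X)-P[:3,3])@P[:3,:3]
    return cv2.projectPoints((L*[1,-1,-1])[:,None],np.zeros(3),np.zeros(3),k,d)[0][:,0]
def wpose(c,s):
    w,x,y,z=s['ee_rot']; from scipy.spatial.transform import Rotation as R
    T=np.eye(4);T[:3,:3]=R.from_quat([x,y,z,w]).as_matrix();T[:3,3]=s['tcp_pos'];return T@np.array(c['mount'])
E
python3 - <<'E'
from h import *
import pickle
s=env.get_state(); print(s)
for n in('top','side'):
    c=env.capture(n); save(c,n+'0'); pickle.dump(c,open(n+'0.pkl','wb')); print(n,np.round(c['pose'],3).tolist(),c['fx'],c['distortion'])
E
```

```text
{'t': 0.0, 'joints': array([ 1.12012809e+00,  2.64770166e-01,  1.60533872e+00,  1.36370234e-05,
        1.27368914e+00, -3.68558457e-02]), 'joint_vel': array([-9.35995131e-04,  6.73462415e-04, -8.17654804e-05,  9.19774987e-04,
        2.17781129e-03,  1.71080572e-03]), 'joint_torque': array([-1.36520925e-03, -5.15094709e+01, -3.67317080e+01,  9.25128688e-05,
        1.27866291e-02,  7.93375648e-06]), 'tcp_pos': array([0.27108058, 0.61740058, 0.2299696 ]), 'ee_rot': array([-2.72463331e-04,  2.05434906e-01,  9.78670161e-01, -1.06851207e-03]), 'wrist_force': array([-0.14597266,  0.98116436,  0.30181712]), 'ft_torque': array([ 0.02414357, -0.00371449,  0.05900499]), 'finger_force': 0.0, 'width': 0.0851494395652607}
top [[-0.012, 0.977, -0.211, 0.407], [-1.0, -0.011, 0.005, -0.002], [0.003, 0.211, 0.977, 0.978], [0.0, 0.0, 0.0, 1.0]] 434.32850432116174 [-0.03518395  0.          0.          0.          0.        ]
side [[0.988, 0.099, -0.116, 0.452], [-0.152, 0.576, -0.803, -0.914], [-0.013, 0.812, 0.584, 0.753], [0.0, 0.0, 0.0, 1.0]] 579.0686199991952 [0.02181856 0.         0.         0.         0.        ]
```

View pics/top0.png

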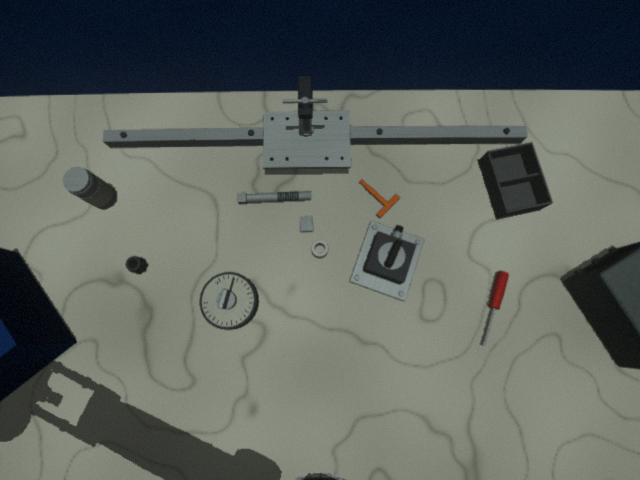

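View pics/side0.png

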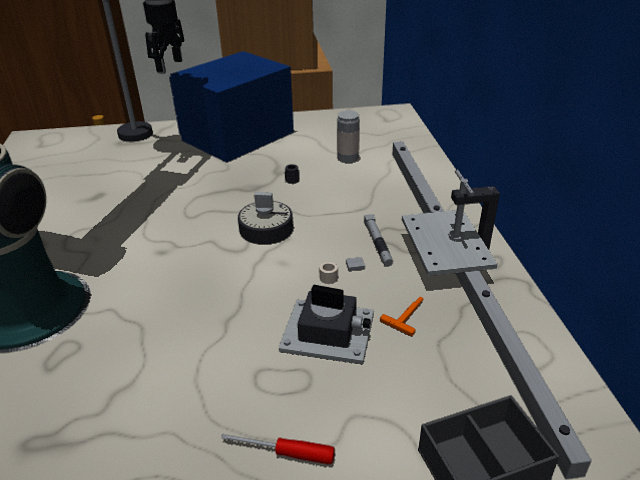

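The top view shows the index head near pixel (390,260) and the dial near (229,300), with its pointer running up to about (234,278). Next I'll enlarge both.

```bash
python3 - <<'E'
from h import *
import pickle
t=pickle.load(open('top0.pkl','rb'));s=pickle.load(open('side0.pkl','rb'))
f=lambda c,x,y,w,h:cv2.resize(c['img'][y:y+h,x:x+w,::-1],(400,300),interpolation=cv2.INTER_CUBIC)
cv2.imwrite('pics/z.png',np.vstack([np.hstack([f(t,340,215,100,75+15)[:,:],f(t,180,260,100,75)]),np.hstack([f(s,270,270,120,90),f(s,220,175,100,75)])]))
for n,u,z in[('ihub',(390,258),.067),('dial',(229,300),.04)]: print(n,ray(t,t['pose'],u,z))
for n,u in[('tl',(369,220)),('tr',(425,239)),('br',(402,300)),('bl',(350,284))]: print(n,ray(t,t['pose'],u,.012))
E
```

```text
ihub [ 0.55667007 -0.15715228  0.067     ]
dial [0.47365493 0.18790296 0.04      ]
tl [ 0.65460898 -0.1222381   0.012     ]
tr [ 0.60861133 -0.24852208  0.012     ]
br [ 0.47133958 -0.18889103  0.012     ]
bl [ 0.50815755 -0.0746957   0.012     ]
```

View pics/z.png

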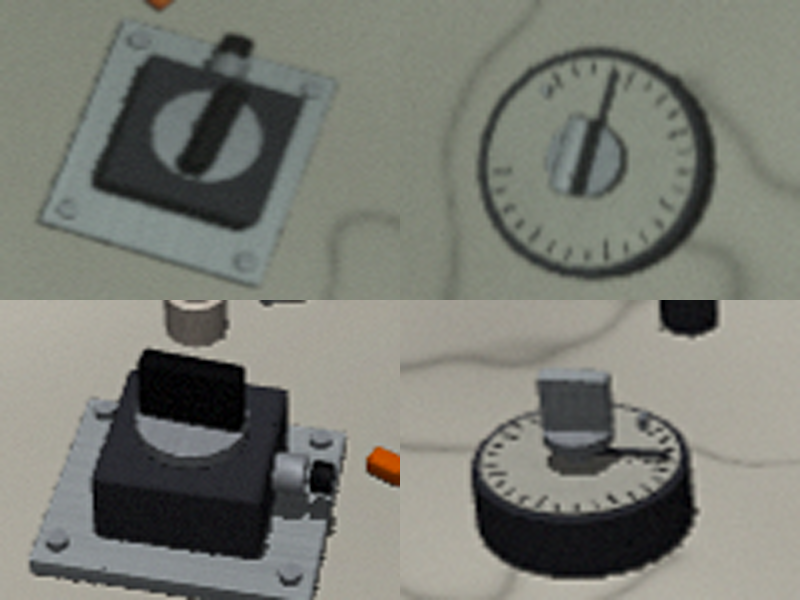

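The close-up shows the index bar's top running from about (387,265) to (399,242). The plunger points up, along +x. The dial's stop pin is near (217,282) and the pointer tip near (234,277), so the pointer has to go counter-clockwise.

```bash
python3 - <<'E'
from h import *
import pickle
t=pickle.load(open('top0.pkl','rb'));P=t['pose']
a,b=ray(t,P,(386.5,266),.104),ray(t,P,(399,242),.104);d=b-a;print('bar',a,b,np.linalg.norm(d),np.arctan2(d[1],d[0]),(a+b)/2)
c=ray(t,P,(229,299.5),.04);p=ray(t,P,(233.8,277),.042);q=ray(t,P,(216.8,282),.05)
print(c,[ (np.hypot(*(v-c)[:2]),np.arctan2(*(v-c)[1::-1])) for v in(p,q)])
# dial outline fit
e=np.array([(480,160),(597,47),(712,160),(597,278),(510,80),(510,240),(680,80)],float);e=np.c_[180+(e[:,0]-400)/4,260+e[:,1]/4]
w=np.array([ray(t,P,u,.04) for u in e]);A=np.c_[2*w[:,:2],np.ones(len(w))];x=np.linalg.lstsq(A,(w[:,:2]**2).sum(1),rcond=None)[0];print('dial fit',x[:2],np.sqrt(x[2]+x[0]**2+x[1]**2))
w=env.capture('wrist');print(w['fx'],np.round(w['mount'],3).tolist())
E
```

```text
bar [ 0.53421165 -0.14298164  0.104     ] [ 0.58369105 -0.1709405   0.104     ] 0.05683228697545959 -0.514332563973605 [ 0.55895135 -0.15696107  0.104     ]
[0.47472155 0.18793519 0.04      ] [(np.float64(0.04904879198012195), np.float64(-0.191504358117688)), (np.float64(0.04463189902549331), np.float64(0.6028055285683097))]
dial fit [0.47400805 0.18851655] 0.062111786479581856
334.77088678420887 [[0.001, 0.962, 0.273, 0.069], [1.0, -0.001, 0.0, -0.0], [0.001, 0.273, -0.962, -0.142], [0.0, 0.0, 0.0, 1.0]]
```

Request:
{"fn": "arm_command", "kwargs": {
  "increments": [
    {"dp":[0.37,-0.99,0],"twist":[0,0,-0.25],"jaw":85},
    {"dp":[0.37,-0.99,0],"twist":[0,0,-0.25],"jaw":85},
    {"dp":[0.37,-0.99,0],"twist":[0,0,-0.25],"jaw":85},
    {"dp":[0.37,-0.99,0],"twist":[0,0,-0.25],"jaw":85},
    {"dp":[0.37,-0.99,0],"jaw":85},
    {"dp":[0.37,-0.99,0],"jaw":85},
    {"dp":[0.37,-0.99,0],"jaw":85},
    {"dp":[0.37,-0.99,0],"jaw":85},
    {"dp":[0.37,-0.99,0],"jaw":85},
    {"dp":[0.37,-0.99,0],"jaw":85},
    {"dp":[0.37,-0.99,0],"jaw":85},
    {"dp":[0.37,-0.99,0],"jaw":85}
  ]
}}

```text
invalid input
```

Request:
{"fn": "arm_command", "kwargs": {
  "increments": [
    {"dp":[0.37,-0.99,0],"jaw":85},
    {"dp":[0.37,-0.99,0],"jaw":85},
    {"dp":[0.37,-0.99,0],"jaw":85},
    {"dp":[0.37,-0.99,0],"jaw":85},
    {"dp":[0.37,-0.99,0],"jaw":85},
    {"dp":[0.37,-0.99,0],"jaw":85},
    {"dp":[0.37,-0.99,0],"jaw":85},
    {"dp":[0.37,-0.99,0],"jaw":85},
    {"dp":[0.37,-0.99,0],"jaw":85},
    {"dp":[0.37,-0.99,0],"jaw":85},
    {"dp":[0.37,-0.99,0],"jaw":85},
    {"dp":[0,0,0],"jaw":85}
  ]
}}

```text
invalid input
```

Request:
{"fn": "arm_command", "kwargs": {
  "increments": [
    {"dp":[0.37,-0.99,0],"twist":[0,0,-0.25],"jaw":85},
    {"dp":[0.37,-0.99,0],"twist":[0,0,-0.25],"jaw":85},
    {"dp":[0.37,-0.99,0],"twist":[0,0,-0.25],"jaw":85},
    {"dp":[0.37,-0.99,0],"twist":[0,0,-0.25],"jaw":85},
    {"dp":[0.37,-0.99,0],"twist":[0,0,0],"jaw":85},
    {"dp":[0.37,-0.99,0],"twist":[0,0,0],"jaw":85},
    {"dp":[0.37,-0.99,0],"twist":[0,0,0],"jaw":85},
    {"dp":[0.37,-0.99,0],"twist":[0,0,0],"jaw":85},
    {"dp":[0.37,-0.99,0],"twist":[0,0,0],"jaw":85},
    {"dp":[0.37,-0.99,0],"twist":[0,0,0],"jaw":85},
    {"dp":[0.37,-0.99,0],"twist":[0,0,0],"jaw":85},
    {"dp":[0.37,-0.99,0],"twist":[0,0,0],"jaw":85}
  ]
}}

```text
t: 1.15
tcp_pos: [0.4046, 0.2601, 0.2311]
ee_rot: [-0.0, 0.256, 0.967, -0.0]
wrist_force: [1.2, -0.1, 0.5]
width: 0.0848
finger_force: 0.0
```

Request:
{"fn": "arm_command", "kwargs": {
  "increments": [
    {"dp":[0.37,-1,0],"twist":[0,0,0],"jaw":85},
    {"dp":[0.37,-1,0],"twist":[0,0,0],"jaw":85},
    {"dp":[0.37,-1,0],"twist":[0,0,0],"jaw":85},
    {"dp":[0.37,-1,0],"twist":[0,0,0],"jaw":85},
    {"dp":[0.37,-1,0],"twist":[0,0,0],"jaw":85},
    {"dp":[0.37,-1,0],"twist":[0,0,0],"jaw":85},
    {"dp":[0.37,-1,0],"twist":[0,0,0],"jaw":85},
    {"dp":[0.37,-1,0],"twist":[0,0,0],"jaw":85},
    {"dp":[0.37,-1,0],"twist":[0,0,0],"jaw":85},
    {"dp":[0.37,-1,0],"twist":[0,0,0],"jaw":85},
    {"dp":[0.37,-1,0],"twist":[0,0,0],"jaw":85},
    {"dp":[0.37,-1,0],"twist":[0,0,0],"jaw":85}
  ]
}}

```text
t: 2.15
tcp_pos: [0.5378, -0.1, 0.231]
ee_rot: [-0.0, 0.257, 0.967, 0.0]
wrist_force: [0.4, 0.4, -0.1]
width: 0.0848
finger_force: 0.0
```

Request:
{"fn": "arm_command", "kwargs": {
  "increments": [
    {"dp":[0.37,-1,0],"twist":[0,0,0],"jaw":85},
    {"dp":[0.37,-1,0],"twist":[0,0,0],"jaw":85},
    {"dp":[0,0,0],"twist":[0,0,0],"jaw":85},
    {"dp":[0,0,0],"twist":[0,0,0],"jaw":85}
  ]
}}

```text
t: 2.48
tcp_pos: [0.5599, -0.1597, 0.2306]
ee_rot: [-0.001, 0.258, 0.966, 0.0]
wrist_force: [-0.3, 0.3, -0.1]
width: 0.0848
finger_force: 0.0
```

```bash
python3 - <<'E'
from h import *
import pickle
s=env.get_state();c=env.capture('wrist');save(c,'w1');T=wpose(c,s);pickle.dump((c,T),open('w1.pkl','wb'))
print(s['tcp_pos'],s['joints'],T[:3,3])
b=-.514;u=np.array([np.cos(b),np.sin(b),0])*.028
print(proj(c,T,[[.559,-.158,.104],np.array([.559,-.158,.104])+u,np.array([.559,-.158,.104])-u]))
E
```

```text
[ 0.55992942 -0.15974286  0.23061948] [-3.20757040e-01  9.09132920e-02  1.80720998e+00  1.27187989e-04
  1.24472103e+00 -1.37031822e+00] [ 0.50012058 -0.12556707  0.37249501]
[[316.7950242  226.73428716]
 [316.95266778 258.72931436]
 [316.62671119 192.96574618]]
```

View pics/w1.png

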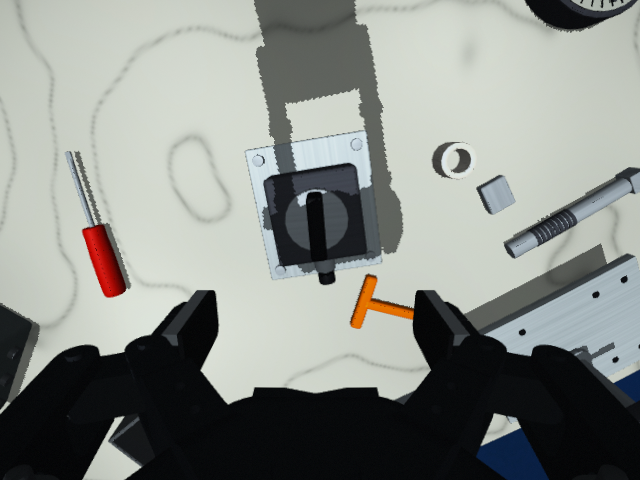

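The bar spans about (315,193) to (318,257), which matches the prediction, so I'll go down and grip.

Request:
{"fn": "arm_command", "kwargs": {
  "force": 30,
  "increments": [
    {"dp":[-0.03,0.05,-0.9],"twist":[0,0,0],"jaw":45},
    {"dp":[0,0,-0.9],"twist":[0,0,0],"jaw":45},
    {"dp":[0,0,-0.9],"twist":[0,0,0],"jaw":45},
    {"dp":[0,0,-0.9],"twist":[0,0,0],"jaw":45},
    {"dp":[0,0,-0.9],"twist":[0,0,0],"jaw":45},
    {"dp":[0,0,-0.5],"twist":[0,0,0],"jaw":45},
    {"dp":[0,0,-0.25],"twist":[0,0,0],"jaw":30},
    {"dp":[0,0,0],"twist":[0,0,0],"jaw":20},
    {"dp":[0,0,0],"twist":[0,0,0],"jaw":10},
    {"dp":[0,0,0],"twist":[0,0,0],"jaw":10},
    {"dp":[0,0,0],"twist":[0,0,0],"jaw":10},
    {"dp":[0,0,0],"twist":[0,0,0],"jaw":10}
  ]
}}

```text
t: 3.53
tcp_pos: [0.5566, -0.1567, 0.0728]
ee_rot: [-0.002, 0.256, 0.967, -0.001]
wrist_force: [-4.0, -3.3, -9.5]
width: 0.0134
finger_force: 33.2
```

```bash
cat > st.py <<'E'
from h import *
s=env.get_state();w,x,y,z=s['ee_rot'];print(round(s['t'],2),s['tcp_pos'].round(4),'yaw',round(np.pi/2-2*np.arctan2(x,y),3),'tq',s['ft_torque'].round(3),'F',s['wrist_force'].round(1),'w',s['width'],s['finger_force'],'j6',s['joint_torque'][5].round(3))
E
python3 st.py
```

```text
3.53 [ 0.5566 -0.1567  0.0728] yaw 1.053 tq [-0.345  0.519 -0.01 ] F [-4.  -3.3 -9.5] w 0.013419160175213878 33.15309226512909 j6 0.009
```

Request:
{"fn": "arm_command", "kwargs": {
  "increments": [
    {"dp":[0,0,0],"twist":[0,0,-0.25],"jaw":10},
    {"dp":[0,0,0],"twist":[0,0,-0.25],"jaw":10},
    {"dp":[0,0,0],"twist":[0,0,-0.25],"jaw":10},
    {"dp":[0,0,0],"twist":[0,0,-0.25],"jaw":10},
    {"dp":[0,0,0],"twist":[0,0,-0.25],"jaw":10},
    {"dp":[0,0,0],"twist":[0,0,-0.25],"jaw":10},
    {"dp":[0,0,0],"twist":[0,0,-0.25],"jaw":10},
    {"dp":[0,0,0],"twist":[0,0,-0.25],"jaw":10},
    {"dp":[0,0,0],"twist":[0,0,-0.25],"jaw":10},
    {"dp":[0,0,0],"twist":[0,0,-0.25],"jaw":10}
  ]
}}

```text
t: 4.37
tcp_pos: [0.5575, -0.1555, 0.0728]
ee_rot: [-0.002, 0.381, 0.925, 0.0]
wrist_force: [-0.3, 0.9, -10.7]
width: 0.0135
finger_force: 32.9
```

```bash
python3 st.py
```

```text
4.37 [ 0.5575 -0.1555  0.0728] yaw 0.789 tq [0.398 0.022 0.027] F [ -0.3   0.9 -10.7] w 0.013454688137129125 32.912651896476746 j6 -0.271
```

Request:
{"fn": "arm_command", "kwargs": {
  "increments": [
    {"dp":[0,0,0],"twist":[0,0,-0.25],"jaw":10},
    {"dp":[0,0,0],"twist":[0,0,-0.25],"jaw":10},
    {"dp":[0,0,0],"twist":[0,0,-0.25],"jaw":10},
    {"dp":[0,0,0],"twist":[0,0,-0.25],"jaw":10}
  ]
}}

```text
t: 4.7
tcp_pos: [0.558, -0.1551, 0.0729]
ee_rot: [-0.001, 0.429, 0.903, 0.001]
wrist_force: [1.0, 3.3, -11.8]
width: 0.0135
finger_force: 32.8
```

```bash
python3 st.py
```

```text
4.7 [ 0.558  -0.1551  0.0729] yaw 0.685 tq [ 0.577 -0.256  0.058] F [  1.    3.3 -11.8] w 0.013506550517330664 32.78278648853302 j6 -0.263
```

Request:
{"fn": "arm_command", "kwargs": {
  "increments": [
    {"dp":[0,0,0],"twist":[0,0,-0.25],"jaw":10},
    {"dp":[0,0,0],"twist":[0,0,-0.25],"jaw":10},
    {"dp":[0,0,0],"twist":[0,0,-0.25],"jaw":10},
    {"dp":[0,0,0],"twist":[0,0,-0.25],"jaw":10}
  ]
}}

```text
t: 5.03
tcp_pos: [0.5584, -0.1548, 0.0728]
ee_rot: [-0.001, 0.476, 0.88, 0.001]
wrist_force: [2.4, 2.7, -13.1]
width: 0.0132
finger_force: 32.6
```

```bash
python3 st.py
```

```text
5.03 [ 0.5584 -0.1548  0.0728] yaw 0.58 tq [ 0.706 -0.465  0.073] F [  2.4   2.7 -13.1] w 0.013153134980271848 32.63152778148651 j6 -0.252
```

Request:
{"fn": "arm_command", "kwargs": {
  "increments": [
    {"dp":[0,0.03,0],"twist":[0,0,-0.25],"jaw":10},
    {"dp":[0,0.03,0],"twist":[0,0,-0.25],"jaw":10},
    {"dp":[0,0,0],"twist":[0,0,-0.25],"jaw":10},
    {"dp":[0,0,0],"twist":[0,0,-0.25],"jaw":10}
  ]
}}

```text
t: 5.37
tcp_pos: [0.5591, -0.1545, 0.0729]
ee_rot: [0.0, 0.521, 0.854, 0.0]
wrist_force: [4.3, -1.0, -15.7]
width: 0.0133
finger_force: 32.2
```

```bash
python3 st.py
```

```text
5.37 [ 0.5591 -0.1545  0.0729] yaw 0.475 tq [ 0.036 -0.709  0.055] F [  4.3  -1.  -15.7] w 0.013319414590893511 32.246437668800354 j6 -0.257
```

Request:
{"fn": "arm_command", "kwargs": {
  "increments": [
    {"dp":[0,0,0],"twist":[0,0,-0.25],"jaw":10},
    {"dp":[0,0,0],"twist":[0,0,-0.25],"jaw":10},
    {"dp":[0,0,0],"twist":[0,0,-0.25],"jaw":10}
  ]
}}

```text
t: 5.62
tcp_pos: [0.5594, -0.1543, 0.0728]
ee_rot: [0.0, 0.554, 0.833, 0.001]
wrist_force: [5.1, -0.1, -16.5]
width: 0.0133
finger_force: 32.1
```

```bash
python3 st.py
```

```text
5.62 [ 0.5594 -0.1543  0.0728] yaw 0.397 tq [ 0.144 -0.913  0.11 ] F [  5.1  -0.1 -16.5] w 0.013310925115661577 32.112936079502106 j6 -0.293
```

Request:
{"fn": "arm_command", "kwargs": {
  "increments": [
    {"dp":[0,0,0],"twist":[0,0,-0.25],"jaw":10},
    {"dp":[0,0,0],"twist":[0,0,-0.25],"jaw":10},
    {"dp":[0,0,0],"twist":[0,0,-0.25],"jaw":10}
  ]
}}

```text
t: 5.87
tcp_pos: [0.5599, -0.1542, 0.0729]
ee_rot: [0.001, 0.586, 0.81, 0.001]
wrist_force: [6.9, 0.1, -18.1]
width: 0.0136
finger_force: 32.0
```

```bash
python3 st.py
```

```text
5.87 [ 0.5599 -0.1542  0.0729] yaw 0.318 tq [ 0.168 -1.04   0.005] F [  6.9   0.1 -18.1] w 0.01357606844501393 32.01356649398804 j6 -0.338
```

Request:
{"fn": "arm_command", "kwargs": {
  "increments": [
    {"dp":[0,0,0],"twist":[0,0,-0.25],"jaw":10},
    {"dp":[0,0,0],"twist":[0,0,-0.25],"jaw":10},
    {"dp":[0,0,0],"twist":[0,0,-0.25],"jaw":10}
  ]
}}

```text
t: 6.12
tcp_pos: [0.5603, -0.154, 0.0729]
ee_rot: [0.001, 0.618, 0.786, 0.001]
wrist_force: [8.2, 0.9, -18.7]
width: 0.0133
finger_force: 31.9
```

```bash
python3 st.py
```

```text
6.12 [ 0.5603 -0.154   0.0729] yaw 0.239 tq [ 0.197 -1.206 -0.074] F [  8.2   0.9 -18.7] w 0.013338334015876007 31.92300796508789 j6 -0.386
```

The torque has turned negative, so the knob is entering the notch. I'll go on in smaller steps.

Request:
{"fn": "arm_command", "kwargs": {
  "increments": [
    {"dp":[0,0,0],"twist":[0,0,-0.25],"jaw":10},
    {"dp":[0,0,0],"twist":[0,0,-0.25],"jaw":10}
  ]
}}

```text
t: 6.28
tcp_pos: [0.5606, -0.154, 0.0729]
ee_rot: [0.001, 0.638, 0.77, 0.002]
wrist_force: [9.4, 1.3, -18.3]
width: 0.0134
finger_force: 31.9
```

```bash
python3 st.py
```

```text
6.28 [ 0.5606 -0.154   0.0729] yaw 0.187 tq [ 0.282 -1.334 -0.118] F [  9.4   1.3 -18.3] w 0.013397050879096685 31.87184303998947 j6 -0.449
```

Request:
{"fn": "arm_command", "kwargs": {
  "increments": [
    {"dp":[0,0,0],"twist":[0,0,-0.25],"jaw":10},
    {"dp":[0,0,0],"twist":[0,0,-0.25],"jaw":10}
  ]
}}

```text
t: 6.45
tcp_pos: [0.5609, -0.1539, 0.0729]
ee_rot: [0.001, 0.658, 0.753, 0.002]
wrist_force: [9.3, 1.3, -20.0]
width: 0.0138
finger_force: 31.8
```

```bash
python3 st.py
```

```text
6.45 [ 0.5609 -0.1539  0.0729] yaw 0.134 tq [ 0.286 -1.429  0.033] F [  9.3   1.3 -20. ] w 0.013801757201477602 31.84286803007126 j6 -0.326
```

The torque has swung back from -0.118 to +0.033, so the notch centre is here. I'll let go and check the plunger.

Request:
{"fn": "arm_command", "kwargs": {
  "increments": [
    {"dp":[0,0,0],"twist":[0,0,0],"jaw":10},
    {"dp":[0,0,0],"twist":[0,0,0],"jaw":20},
    {"dp":[0,0,0],"twist":[0,0,0],"jaw":40},
    {"dp":[0,0,0],"twist":[0,0,0],"jaw":45},
    {"dp":[0,0,0],"twist":[0,0,0],"jaw":45},
    {"dp":[0,0,0],"twist":[0,0,0],"jaw":45},
    {"dp":[0,0,0.5],"twist":[0,0,0],"jaw":45},
    {"dp":[0,0,1],"twist":[0,0,0],"jaw":45},
    {"dp":[0,0,1],"twist":[0,0,0],"jaw":45},
    {"dp":[0,0,1],"twist":[0,0,0],"jaw":45},
    {"dp":[0,0,1],"twist":[0,0,0],"jaw":45},
    {"dp":[0,0,0],"twist":[0,0,0],"jaw":45}
  ]
}}

```text
t: 7.45
tcp_pos: [0.5634, -0.1565, 0.2173]
ee_rot: [0.006, 0.657, 0.753, 0.003]
wrist_force: [1.6, -0.9, 1.8]
width: 0.0449
finger_force: 0.0
```

```bash
python3 st.py; python3 - <<'E'
from h import *
import pickle
s=env.get_state();w=env.capture('wrist');T=wpose(w,s);pickle.dump((w,T),open('w2.pkl','wb'))
a=pickle.load(open('side0.pkl','rb'));c=env.capture('side')
f=lambda i:cv2.resize(i[275:365,275:395,::-1],(400,300),interpolation=cv2.INTER_CUBIC)
W=cv2.resize(w['img'][:,:,::-1],(400,300),interpolation=cv2.INTER_AREA)
W2=cv2.resize(w['img'][120:330,180:460,::-1],(400,300))
cv2.imwrite('pics/c2.png',np.vstack([np.hstack([f(a['img']),f(c['img'])]),np.hstack([W,W2])]))
yaw=-.36;X=np.array([np.cos(yaw),np.sin(yaw),0]);o=np.array([.559,-.158,.036])
print(proj(c,c['pose'],[o+X*.076,o+X*.0713]))
E
```

```text
7.45 [ 0.5634 -0.1565  0.2173] yaw 0.136 tq [-0.005 -0.018 -0.029] F [ 1.6 -0.9  1.8] w 0.044896153941889776 0.0 j6 -0.0
[[368.33465994 322.20194322]
 [365.70263266 321.84254224]]
```

View pics/c2.png

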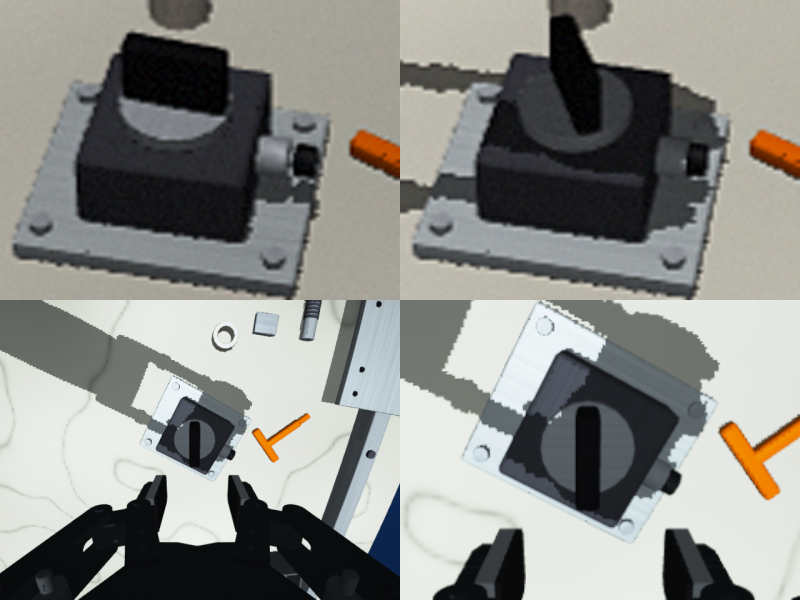

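The plunger's tail has moved in: its edge went from about 319 to 307 in the enlarged crop, roughly 3.6 px, where about 2.6 px was expected. The knob is seated, so on to the dial.

Request:
{"fn": "arm_command", "kwargs": {
  "increments": [
    {"dp":[-0.25,0.96,0],"twist":[0,0,0.99],"jaw":45},
    {"dp":[-0.25,0.96,0],"twist":[0,0,0.99],"jaw":45},
    {"dp":[-0.25,0.96,0],"twist":[0,0,0.99],"jaw":45},
    {"dp":[-0.25,0.96,0],"twist":[0,0,0.99],"jaw":45},
    {"dp":[-0.25,0.96,0],"twist":[0,0,0.99],"jaw":45},
    {"dp":[-0.25,0.96,0],"twist":[0,0,0.99],"jaw":45},
    {"dp":[-0.25,0.96,0],"twist":[0,0,0.99],"jaw":45},
    {"dp":[-0.25,0.96,0],"twist":[0,0,0.99],"jaw":45},
    {"dp":[-0.25,0.96,0],"twist":[0,0,0.99],"jaw":45},
    {"dp":[-0.25,0.96,0],"twist":[0,0,0.99],"jaw":45},
    {"dp":[-0.25,0.96,0],"twist":[0,0,0.99],"jaw":45},
    {"dp":[-0.25,0.96,0],"twist":[0,0,0.99],"jaw":45}
  ]
}}

```text
t: 8.55
tcp_pos: [0.4672, 0.1913, 0.2068]
ee_rot: [-0.002, 0.093, 0.996, -0.001]
wrist_force: [0.0, -0.6, 0.4]
width: 0.0447
finger_force: 0.0
```

Request:
{"fn": "arm_command", "kwargs": {
  "increments": [
    {"dp":[0,0,0],"twist":[0,0,0],"jaw":45},
    {"dp":[0,0,0],"twist":[0,0,0],"jaw":45}
  ]
}}

```text
t: 8.72
tcp_pos: [0.4675, 0.1913, 0.207]
ee_rot: [-0.001, 0.094, 0.996, -0.001]
wrist_force: [-0.5, -0.6, -0.1]
width: 0.045
finger_force: 0.0
```

```bash
python3 st.py; python3 - <<'E'
from h import *
import pickle
s=env.get_state();w=env.capture('wrist');T=wpose(w,s);pickle.dump((w,T),open('w3.pkl','wb'))
cv2.imwrite('pics/w3.png',cv2.resize(w['img'][120:360,160:480,::-1],(800,600),interpolation=cv2.INTER_CUBIC))
o=np.array([.474,.188,0]);b=-.19;u=np.array([np.cos(b),np.sin(b),0])
p=proj(w,T,[o+[0,0,.0965],o+u*.02+[0,0,.0965],o-u*.02+[0,0,.0965],o+u*.05+[0,0,.042]]);print((p-[160,120])*2.5)
E
```

```text
8.72 [0.4675 0.1913 0.207 ] yaw 1.382 tq [-0.025  0.022  0.026] F [-0.5 -0.6 -0.1] w 0.045035932787385116 0.0 j6 -0.069
[[383.10807734 306.79504371]
 [383.03639088 366.38278477]
 [383.18603902 244.6816448 ]
 [384.06804326 388.59205931]]
```

View pics/w3.png

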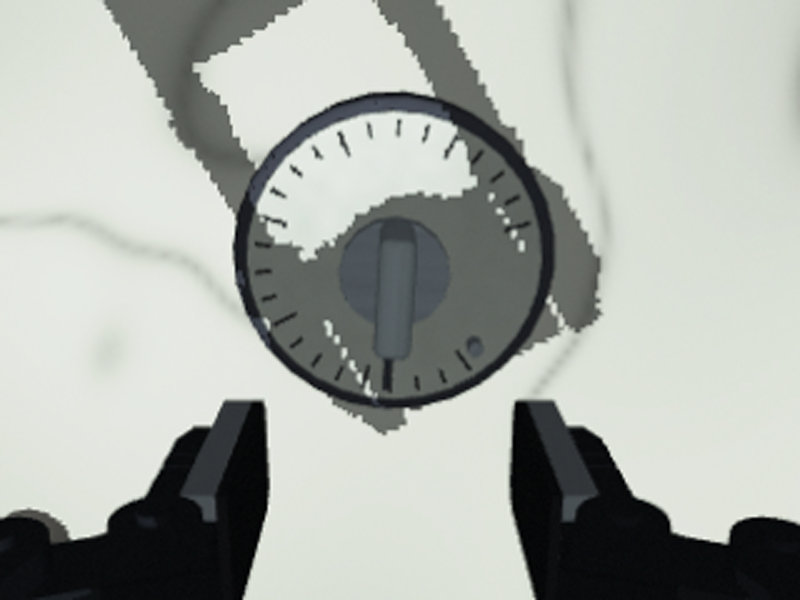

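The bar's top runs from about (397,240) to (391,357), the pointer tip is at (388,390) and the pin at (474,345) in the crop. I'll work out the corrections from these.

```bash
python3 - <<'E'
from h import *
import pickle
c,T=pickle.load(open('w3.pkl','rb'));f=lambda u,v,z:ray(c,T,(160+u/2.5,120+v/2.5),z)[:2]
a,b=f(397,239,.0965),f(391,357,.0965);d=b-a;print((a+b)/2,np.hypot(*d),np.arctan2(d[1],d[0]))
o=(a+b)/2
for n,p in(('ptr',f(388,390,.042)),('pin',f(474,345,.05)),('ctr',f(394,250,.04))):print(n,p,np.hypot(*(p-o)),np.arctan2(*(p-o)[::-1]))
E
```

```text
[0.47217799 0.19181232] 0.038626051059786067 -0.2341019753361662
ptr [0.52397352 0.17996856] 0.05313239620987251 -0.22479897193205434
pin [0.50881438 0.21594484] 0.043870302480928255 0.5824694726362976
ctr [0.46930777 0.19262933] 0.00298423310974263 2.864277663904743
```

Request:
{"fn": "arm_command", "kwargs": {
  "increments": [
    {"dp":[0.18,-0.04,-0.9],"twist":[0,0,-0.35],"jaw":45},
    {"dp":[0,0,-0.9],"twist":[0,0,0],"jaw":45},
    {"dp":[0,0,-0.9],"twist":[0,0,0],"jaw":45},
    {"dp":[0,0,-0.9],"twist":[0,0,0],"jaw":45},
    {"dp":[0,0,-0.7],"twist":[0,0,0],"jaw":45},
    {"dp":[0,0,-0.37],"twist":[0,0,0],"jaw":35},
    {"dp":[0,0,0],"twist":[0,0,0],"jaw":25},
    {"dp":[0,0,0],"twist":[0,0,0],"jaw":15},
    {"dp":[0,0,0],"twist":[0,0,0],"jaw":8},
    {"dp":[0,0,0],"twist":[0,0,0],"jaw":8},
    {"dp":[0,0,0],"twist":[0,0,0],"jaw":8}
  ]
}}

```text
t: 9.68
tcp_pos: [0.4748, 0.1911, 0.0686]
ee_rot: [0.0, 0.114, 0.993, 0.002]
wrist_force: [1.6, 10.1, -14.6]
width: 0.0111
finger_force: 35.6
```

```bash
python3 st.py
```

```text
9.68 [0.4748 0.1911 0.0686] yaw 1.341 tq [ 1.157 -0.314 -0.049] F [  1.6  10.1 -14.6] w 0.011072016672736275 35.61963737010956 j6 -0.046
```

Request:
{"fn": "arm_command", "kwargs": {
  "increments": [
    {"dp":[0,0.04,0],"twist":[0,0,0.4],"jaw":8},
    {"dp":[0,0,0],"twist":[0,0,0.4],"jaw":8},
    {"dp":[0,0,0],"twist":[0,0,0.4],"jaw":8},
    {"dp":[0,0,0],"twist":[0,0,0.4],"jaw":8},
    {"dp":[0,0,0],"twist":[0,0,0.4],"jaw":8},
    {"dp":[0,0,0],"twist":[0,0,0.4],"jaw":8},
    {"dp":[0,0,0],"twist":[0,0,0.4],"jaw":8},
    {"dp":[0,0,0],"twist":[0,0,0.4],"jaw":8},
    {"dp":[0,0,0],"twist":[0,0,0.4],"jaw":8},
    {"dp":[0,0,0],"twist":[0,0,0.4],"jaw":8},
    {"dp":[0,0,0],"twist":[0,0,0.4],"jaw":8},
    {"dp":[0,0,0],"twist":[0,0,0.4],"jaw":8}
  ]
}}

```text
t: 10.68
tcp_pos: [0.4748, 0.192, 0.0686]
ee_rot: [0.001, -0.137, 0.991, 0.001]
wrist_force: [2.6, 7.4, -13.5]
width: 0.0112
finger_force: 35.7
```

```bash
python3 st.py
```

```text
10.68 [0.4748 0.192  0.0686] yaw 1.847 tq [ 1.078 -0.376 -0.012] F [  2.6   7.4 -13.5] w 0.01124686354738486 35.65995275974274 j6 0.479
```

Request:
{"fn": "arm_command", "kwargs": {
  "increments": [
    {"dp":[0,0,0],"twist":[0,0,0.25],"jaw":8},
    {"dp":[0,0,0],"twist":[0,0,0.25],"jaw":8},
    {"dp":[0,0,0],"twist":[0,0,0.25],"jaw":8},
    {"dp":[0,0,0],"twist":[0,0,0.25],"jaw":8}
  ]
}}

```text
t: 11.02
tcp_pos: [0.4748, 0.1921, 0.0686]
ee_rot: [0.001, -0.189, 0.982, 0.002]
wrist_force: [1.7, 7.8, -13.4]
width: 0.0111
finger_force: 35.7
```

```bash
python3 st.py
```

```text
11.02 [0.4748 0.1921 0.0686] yaw 1.951 tq [ 1.13  -0.347 -0.042] F [  1.7   7.8 -13.4] w 0.01105384196456226 35.655006766319275 j6 0.283
```

Request:
{"fn": "arm_command", "kwargs": {
  "increments": [
    {"dp":[0,0,0],"twist":[0,0,0.25],"jaw":8},
    {"dp":[0,0,0],"twist":[0,0,0.25],"jaw":8},
    {"dp":[0,0,0],"twist":[0,0,0.25],"jaw":8}
  ]
}}

```text
t: 11.27
tcp_pos: [0.4748, 0.1923, 0.0687]
ee_rot: [0.001, -0.226, 0.974, 0.002]
wrist_force: [1.4, 8.3, -12.5]
width: 0.0114
finger_force: 48.3
```

```bash
python3 st.py
```

```text
11.27 [0.4748 0.1923 0.0687] yaw 2.027 tq [ 1.084 -0.364 -1.088] F [  1.4   8.3 -12.5] w 0.011371143603263101 48.29982876777649 j6 -0.766
```

Request:
{"fn": "arm_command", "kwargs": {
  "increments": [
    {"dp":[0,0,0],"twist":[0,0,0.25],"jaw":8},
    {"dp":[0,0,0],"twist":[0,0,0.25],"jaw":8}
  ]
}}

```text
t: 11.43
tcp_pos: [0.4748, 0.1923, 0.0688]
ee_rot: [0.001, -0.25, 0.968, 0.002]
wrist_force: [0.5, 7.3, -13.0]
width: 0.0113
finger_force: 75.4
```

```bash
python3 st.py
```

```text
11.43 [0.4748 0.1923 0.0688] yaw 2.076 tq [ 0.999 -0.384 -2.028] F [  0.5   7.3 -13. ] w 0.011273846302944734 75.36608392372727 j6 -1.648
```

The knob is hard against the stop, at -2 N m. I'll ease off slightly while still pressing it against the stop, then let go.

Request:
{"fn": "arm_command", "kwargs": {
  "increments": [
    {"dp":[0,0,0],"twist":[0,0,-0.25],"jaw":8},
    {"dp":[0,0,0],"twist":[0,0,0],"jaw":16},
    {"dp":[0,0,0],"twist":[0,0,0],"jaw":30},
    {"dp":[0,0,0],"twist":[0,0,0],"jaw":45},
    {"dp":[0,0,0],"twist":[0,0,0],"jaw":45},
    {"dp":[0,0,0],"twist":[0,0,0],"jaw":45},
    {"dp":[0,0,0.5],"twist":[0,0,0],"jaw":45},
    {"dp":[0,0,1],"twist":[0,0,0],"jaw":45},
    {"dp":[0,0,1],"twist":[0,0,0],"jaw":45},
    {"dp":[0,0,1],"twist":[0,0,0],"jaw":45},
    {"dp":[0,0,1],"twist":[0,0,0],"jaw":45},
    {"dp":[0,0,0],"twist":[0,0,0],"jaw":45}
  ]
}}

```text
t: 12.43
tcp_pos: [0.4789, 0.1919, 0.2115]
ee_rot: [0.006, -0.24, 0.971, 0.0]
wrist_force: [1.6, 0.3, 0.7]
width: 0.0451
finger_force: 0.0
```

```bash
python3 st.py; python3 - <<'E'
from h import *
w=env.capture('wrist');c=env.capture('side')
a=cv2.resize(w['img'][120:360,160:480,::-1],(400,300),interpolation=cv2.INTER_CUBIC)
f=lambda x,y,W,H:cv2.resize(c['img'][y:y+H,x:x+W,::-1],(400,300),interpolation=cv2.INTER_CUBIC)
cv2.imwrite('pics/w4.png',np.vstack([np.hstack([a,f(220,175,100,75)]),np.hstack([f(275,275,120,90),cv2.resize(c['img'][:,:,::-1],(400,300))])]))
E
```

```text
12.43 [0.4789 0.1919 0.2115] yaw 2.056 tq [ 0.043 -0.021 -0.001] F [1.6 0.3 0.7] w 0.04506056341779574 0.0 j6 0.001
```

View pics/w4.png

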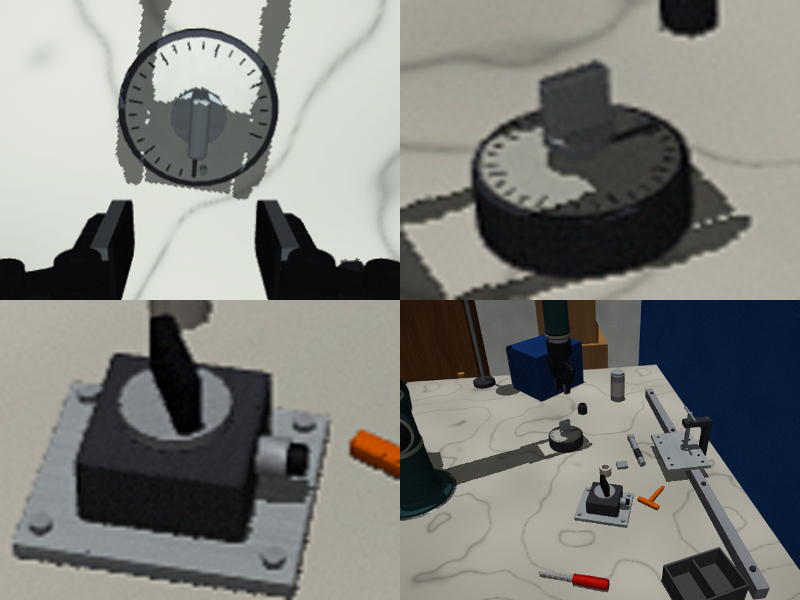

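The pointer, at (195,168), lies right beside the pin at (203,170). The plunger's tail is still in, and the loose parts haven't moved. I'll hand the job in.

```bash
python3 -c "
from cell import env
print(env.close_job())"
```

```text
the job is handed in; nothing more can be done
None
```

I handed the job in at about 12.5 s of the 58 s allowed: the index plunger is seated in its notch, the dial's pointer is back against the zero stop, the gripper is clear of both knobs, and the loose parts are where they were.

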